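# Slide the cracked dial down to its ledge on the tilting board

### The job

The cracked enamel dial must not be touched, so move it with the tilting board: press the board's brass thumb plate down lightly and slowly until the dial just starts to slide, then stop and keep the board at that angle while the dial slides gently all the way down against the cork ledge. Once it rests there, let the board back up gently under your fingers until it is level, and take the hand away; never press hard or run the board against its end stop, and leave the other clock parts and the chest where they are.

Things in the scene. Friction and masses are not known exactly. Their poses are not given: they have to be found in the camera images.
- board (a joint): tilt of the tilting board, rad: 0 = level (its rest), growing as the thumb-plate end goes down; end stop 0.52. A return spring pushes it back to level: pressing straight down on the middle of the thumb plate takes about 4 N to leave level, about 11 N near the end stop; stay under 20 N. Let go while tilted, it flies back and throws the dial.
- pivot (a point): the hinge axis at the middle of the board, a flat brown plank 400 x 150 x 14 mm on a dark stand, 135 mm above the table. Frame tilts with the board: x up the slope away from the thumb plate, y along the hinge, z out of the top face (at z = 8 mm). Plank from x = -210 to +190 mm; side rails 8 mm high; the stand's cheeks (204 mm over all) end 17 mm above the pivot.
- thumb (a point): middle of the top of the brass thumb plate (50 mm along x, 70 mm across) on the tail of the board, the place to press: at x = -170, z = 11 mm in the pivot frame; same axes. Nothing stands within 60 mm of it; the ledge, a cork bar across the board 12 mm wide and 12 mm high, is centred 80 mm up the slope from it.
- seat (a point): point on the board's top face where the middle of the dial's underside lies when the dial's edge touches the cork ledge, 39 mm from the pivot towards the tail; same axes as pivot.
- dial: loose white enamel dial with black marks and a crack, disc 90 x 5 mm, 0.08 to 0.17 kg, face up at the high end, 110 to 145 mm up the slope from seat; origin mid underside, z out of its face. Friction differs each time: it starts to slide somewhere between 0.21 and 0.42 rad and then takes about 1 to 2 s. Never touch it; never let it pass 0.4 m/s.
- spire: bystander: gilt brass hood spire standing upright, 36 mm wide, 110 mm tall; origin at the middle of its underside
- foot: bystander: small chrome dial foot standing upright, 28 mm wide, 40 mm tall; origin at the middle of its underside
- key: bystander: black iron winding key lying flat, 75 x 50 mm, 12 mm high; origin under its middle
- chest: bystander: closed mahogany parts chest with brass hasp, fixed, 156 x 226 mm, 99 mm high; origin at the middle of its underside
Mind the look-alikes: they are no part of the job. Of the things shaped like the dial, the white one is meant.

How it is judged:
By the outcome, as a careful person would: the job done as asked, in the order asked, and still so for the second after the job is handed in, with the robot touching nothing.
It also fails if it takes over 64 s, if anything falls off the work surface, if the arm or the gripper's body presses on something with over 40 N, if the wrist force passes 120 N, or if a joint passes its speed limit or range.

### The arm

A 6-joint arm with a two-finger parallel gripper is mounted at the origin on the work surface. World frame = base frame: x ahead of the robot, y to its left, z up, the work surface at z = 0. Lengths are in m, angles in rad, forces in N, time in s.
With the tool pointing down it reaches from about 0.35 to 0.725 m from the base axis. Payload 4.3 kg.
Tool frame: the origin (TCP) lies on the centre line of the jaws, within the pads' length; the fingertips stand 8 mm ahead of it and the grasp point (between the pads) lies 11 mm behind it; z points along the fingers, y is the line along which they close (so a half turn about z gives the same grasp; the last joint's range is limited). The gripper opens to 85 mm and grips with 20 to 120 N. Pads are 22 mm wide; open, the fingers measure 114 mm over their backs; the gripper's body (76 mm by 85 mm) begins 54 mm behind the grasp point. The pads swing forward as they close: fully open they stand 13 mm farther back than shut.
Start: joints at [-1.368, 0.377, 0.081, 1.274, 0, 1.46], TCP at [0.177, -0.547, 0.239] pointing down, gripper open.
Joint ranges: [-2.72, 2.72], [-0.84, 1.66], [-1.02, 1.22], [-1.77, 2.12], [-1.37, 1.28], [-3.14, 3.14]. Speed limits (rad/s): [2.57, 2.57, 3.14, 3.14, 3.14, 3.14].

### API

Orientations are given as a unit quaternion [x, y, z, w].
In Python, from workcell import get_state, snapshot, camera_params, close_job gives the robot as it stands. The module is installed in compiled form; this text tells all that it offers.
- The arm moves only by the tool arm_command, never from a script. Its arguments are lists of equal length, an entry for each row: "xyz": the shift along the world's x, y, z in mm, a list of three; "angular": the turn, a rotation vector about the world's x, y, z in rad, a list of three. A call has 1 to 5 rows; each row is the pose to reach, as a shift and turn from the pose commanded when the call began; what a row does not reach only later rows make up. A row lasts 1/12 s, in which the tool goes at most 41.7 mm and 7.16 degrees, less where a joint would pass 70% of its speed; a pose out of reach is approached as far as the arm can. A call with a gripper value outside its range is refused whole. "gripper" is the finger opening in mm, from 0 to 85.4, set as the call begins (left out, the last holds). The fingers move at their own pace and stop on an object; the grip force is fixed at half the most. Time passes only in rows, so rows that repeat a pose let the fingers close. It gives the time, the measured TCP pose, the force, the opening and the grip force at its end, in the units of the state.
- get_state(): the state, without advancing time (a new reading comes with each control period).
- snapshot(name): name is "side" or "top"; returns (picture, depth): 480x640x3 uint8, blue, green, red; 480x640 float32, m along the optical axis (not along the pixel's ray), 0 where there is no reading.
- camera_params(name): a dict with "K" (3x3 intrinsics, pixels), "extrinsics" (4x4, takes a point from world to camera coordinates). Camera axes: x right, y down, z forward; pixel columns grow to the right and rows downward; lengths in m; the calibration is good to about 2 mm. A picture is of the moment at which its call begins. camera_params takes no time and is no camera call.
- close_job(): hands the job in; it is judged then, once.
The state is a dict: "t": time; "joints": joint angles; "joint_velocities": joint speeds; "joint_efforts": joint torques, N m; "eef_pos": TCP position; "ee_rot": TCP orientation; "contact_force": force on the tool from outside, world axes, zero at the start; "wrist_torque": the same for the moment, N m; "grip_width": finger opening in m; "finger_force": force on a finger pad.
Only numpy, scipy, OpenCV 4.12 (cv2) and the standard library are available. Lean on these libraries where they do the work, as an engineer would, in place of code of your own. Each camera call takes 0.05 s, during which the arm holds its last target. There are 200 camera calls.

## Working session

There is one attempt and no reset: what is moved stays moved. The work goes in short steps, Python scripts to look and compute and a tool call to move; the robot and the scene stay as the last step left them, time stands still between calls to the robot, and variables do not carry over. Pictures are saved under pics/ and viewed, at most 10 in all, crops included, and the job is handed in when it is done.

Besides the shell and the picture viewer there is one more tool, called after "Emit:" as name(argument=value, ...) on one line, values as JSON. arm_command: Moves the arm, as the interface text tells. Its arguments: {"type":"object","properties":{"xyz":{"type":"array","items":{"type":"array","items":{"type":"number"}}},"angular":{"type":"array","items":{"type":"array","items":{"type":"number"}}},"gripper":{"type":"number"}},"required":["xyz","angular"]}

```bash
mkdir -p pics; python3 - <<'E'
from workcell import *
import cv2,numpy as np
np.set_printoptions(precision=3,suppress=True)
for n in("top","side"):
    p,d=snapshot(n);cv2.imwrite(f"pics/{n}0.png",p);np.save(f"{n}0.npy",d)
    c=camera_params(n);print(n,c["K"],c["extrinsics"])
print(get_state())
E
```

```text
top [[461.881   0.    313.249]
 [  0.    461.881 246.23 ]
 [  0.      0.      1.   ]] [[-0.142 -0.99   0.001  0.027]
 [-0.962  0.138 -0.234  0.574]
 [ 0.232 -0.034 -0.972  0.894]
 [ 0.     0.     0.     1.   ]]
side [[547.301   0.    321.855]
 [  0.    547.301 231.713]
 [  0.      0.      1.   ]] [[-0.72  -0.694  0.017  0.384]
 [-0.359  0.351 -0.865  0.309]
 [ 0.594 -0.628 -0.502  0.783]
 [ 0.     0.     0.     1.   ]]
{'t': 0.1, 'joints': array([-1.368,  0.378,  0.08 ,  1.274,  0.   ,  1.461]), 'joint_velocities': array([ 0.001, -0.002,  0.002, -0.001,  0.   , -0.   ]), 'joint_efforts': array([  0.002, -46.469,  27.058,   0.012,  -0.   ,   0.   ]), 'eef_pos': array([ 0.177, -0.547,  0.238]), 'ee_rot': array([ 0.988,  0.156, -0.   , -0.001]), 'contact_force': array([ 0.16 , -0.502,  0.193]), 'wrist_torque': array([ 0.024,  0.035, -0.028]), 'finger_force': 0.0, 'grip_width': 0.08557537052983386}
```

View pics/top0.png

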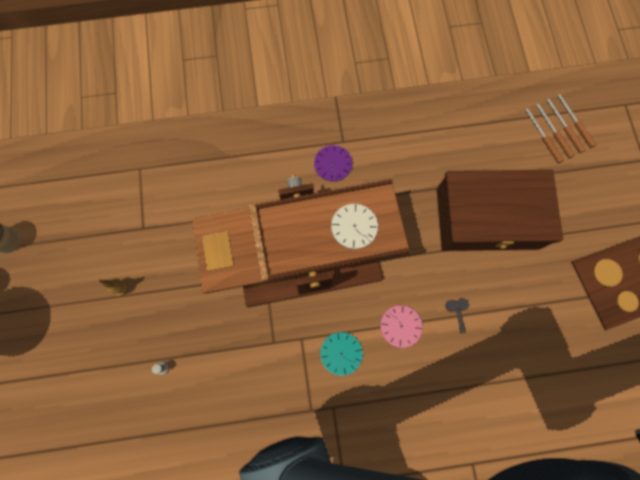

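View pics/side0.png

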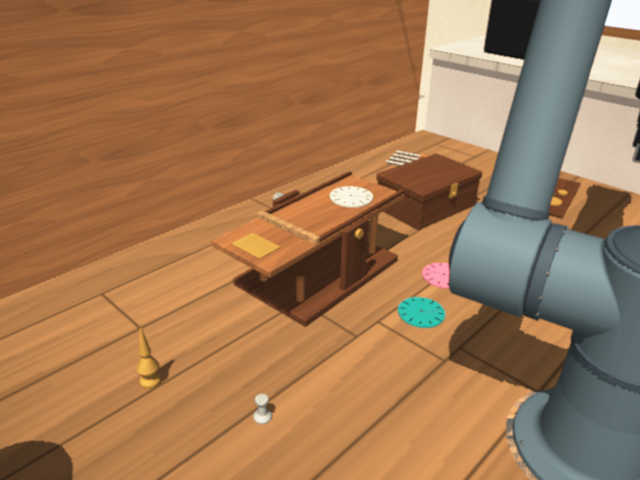

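The top view shows the board with its brass thumb plate at (217,250), the cork ledge at about (260,242) and the white dial at (354,226). The spire is at (118,285), the foot at (160,368), the key at (458,312) and the chest at (500,210).

Dial candidates are white (354,226), purple (333,163), teal (342,354) and pink (401,326). I choose the white one, which lies on the board. Brass candidates are the plate (217,250), the spire, and the discs at (608,272) and (628,300). I choose the plate on the board's tail.

```bash
cat > h.py <<'E'
import cv2,numpy as np
from workcell import *
np.set_printoptions(precision=4,suppress=True)
def ray(n,uv):
    c=camera_params(n);E=c["extrinsics"];R,t=E[:3,:3],E[:3,3]
    return -R.T@t, R.T@np.linalg.inv(c["K"])@np.array([*uv,1.])
def onplane(n,uv,z):
    o,d=ray(n,uv);return o+d*(z-o[2])/d[2]
def tri(a,b):
    (o1,d1),(o2,d2)=ray("top",a),ray("side",b)
    s=np.linalg.lstsq(np.c_[d1,-d2],o2-o1,rcond=None)[0]
    p,q=o1+s[0]*d1,o2+s[1]*d2;return (p+q)/2,np.linalg.norm(p-q)
def blob(im,lo,hi,box):
    x0,y0,x1,y1=box;h=cv2.cvtColor(im[y0:y1,x0:x1],cv2.COLOR_BGR2HSV)
    m=cv2.morphologyEx(cv2.inRange(h,np.array(lo),np.array(hi)),cv2.MORPH_CLOSE,np.ones((7,7),np.uint8))
    c=max(cv2.findContours(m,cv2.RETR_EXTERNAL,cv2.CHAIN_APPROX_NONE)[0],key=cv2.contourArea)
    M=cv2.moments(c);return np.array([M["m10"]/M["m00"]+x0,M["m01"]/M["m00"]+y0]),cv2.contourArea(c),c+[[x0,y0]]
DIAL=((0,0,140),(60,70,255))
E
python3 - <<'E'
from h import *
t=cv2.imread("pics/top0.png");s=cv2.imread("pics/side0.png")
print(cv2.cvtColor(t,cv2.COLOR_BGR2HSV)[[250,225,220,226],[217,245,300,345]],cv2.cvtColor(s,cv2.COLOR_BGR2HSV)[[245,245],[256,228]])
B=((17,120,120),(35,255,255))
tt=blob(t,*B,(195,222,245,280));ts=blob(s,*B,(225,228,290,262))
dt=blob(t,*DIAL,(320,190,395,260));ds=blob(s,*DIAL,(320,178,380,214))
for a,b,z in((tt,ts,.146),(dt,ds,.148)):
    print(a[:2],b[:2],tri(a[0],b[0]),onplane("top",a[0],z),onplane("side",b[0],z))
r=cv2.minAreaRect(tt[2]);print(r)
P=np.array([onplane("top",q,.146) for q in cv2.boxPoints(r)]);print(P,np.linalg.norm(P-np.roll(P,1,0),axis=1))
e=onplane("top",dt[0],.148)-onplane("top",tt[0],.146);print("x axis",e/np.linalg.norm(e),np.linalg.norm(e))
v=t.copy();cv2.drawContours(v,[tt[2],dt[2]],-1,(0,255,0),1)
cv2.imwrite("pics/crop1.png",cv2.resize(v[150:320,170:430],None,fx=3,fy=3))
E
```

```text
[[ 17 166 181]
 [ 12 164 162]
 [ 12 164 166]
 [ 23  44 213]] [[ 19 169 233]
 [ 12 164 214]]
(array([216.9499, 250.4149]), 798.5) (array([255.5125, 245.0535]), 561.0) (array([0.5727, 0.1309, 0.1453]), np.float64(0.0016539367206121422)) [0.5719 0.1302 0.146 ] [0.5728 0.1318 0.146 ]
(array([354.2184, 225.9599]), 1547.0) (array([350.8293, 196.3233]), 645.5) (array([ 0.5833, -0.1364,  0.1453]), np.float64(0.0015558458147095272)) [ 0.582  -0.1364  0.148 ] [ 0.5806 -0.1319  0.148 ]
((217.10693359375, 250.445068359375), (34.364925384521484, 25.62163734436035), 81.25383758544922)
[[0.6055 0.1562 0.146 ]
 [0.6063 0.1073 0.146 ]
 [0.5386 0.1041 0.146 ]
 [0.5379 0.1521 0.146 ]] [0.0677 0.0489 0.0678 0.0481]
x axis [ 0.0378 -0.9993  0.0075] 0.2668406709555795
```

View pics/crop1.png

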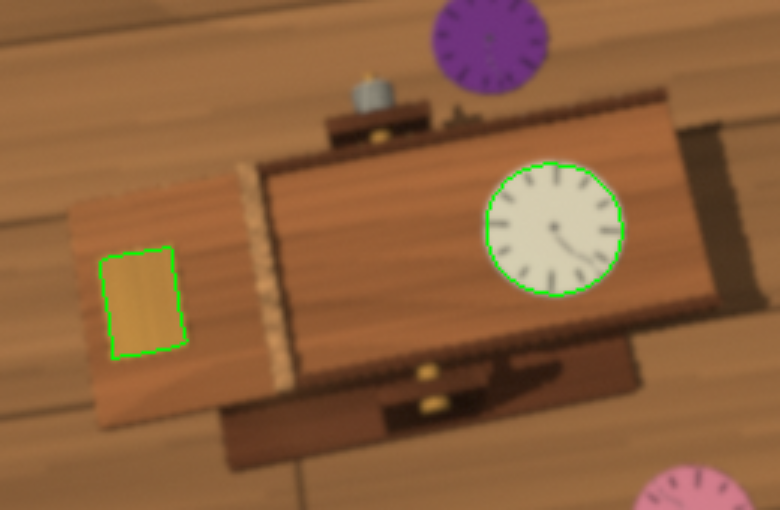

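The contours fit the brass plate and the white dial, which has its crack. The plate measures 68 x 49 mm at z = 0.145, which agrees with the 70 x 50 mm given. The thumb point is at (0.572, 0.131, 0.146). Next I close the fingers and move above it, passing in front of the board.

Emit:
arm_command(xyz=[[16,27,3],[32,54,6],[47,82,9],[63,109,12],[79,136,15]], angular=[[0,0,-0.012],[0,0,-0.024],[0,0,-0.036],[0,0,-0.048],[0,0,-0.06]], gripper=0)

```text
t: 0.52
eef_pos: [0.2562, -0.4095, 0.2539]
ee_rot: [0.992, 0.125, -0.0, -0.001]
contact_force: [1.5, -0.6, 0.1]
grip_width: 0.0253
finger_force: 0.0
```

Emit:
arm_command(xyz=[[16,27,0],[32,54,0],[47,82,0],[63,109,0],[79,136,0]], angular=[[0,0,-0.012],[0,0,-0.024],[0,0,-0.036],[0,0,-0.048],[0,0,-0.06]])

```text
t: 0.93
eef_pos: [0.3352, -0.2734, 0.254]
ee_rot: [0.995, 0.096, -0.0, -0.0]
contact_force: [1.2, -0.1, 0.1]
grip_width: 0.0
finger_force: 0.0
```

Emit:
arm_command(xyz=[[16,27,0],[32,54,0],[47,82,0],[63,109,0],[79,136,0]], angular=[[0,0,-0.012],[0,0,-0.024],[0,0,-0.036],[0,0,-0.048],[0,0,-0.06]])

```text
t: 1.35
eef_pos: [0.4141, -0.1375, 0.2541]
ee_rot: [0.998, 0.066, -0.0, -0.0]
contact_force: [-0.2, -1.0, 0.3]
grip_width: 0.0001
finger_force: 0.0
```

Emit:
arm_command(xyz=[[8,30,0],[16,60,0],[24,90,0],[35,118,0],[50,145,0]], angular=[[0,0,-0.012],[0,0,-0.024],[0,0,-0.036],[0,0,-0.048],[0,0,-0.06]])

```text
t: 1.77
eef_pos: [0.4632, 0.0076, 0.2541]
ee_rot: [0.999, 0.036, -0.001, -0.0]
contact_force: [0.2, -0.5, 0.6]
grip_width: 0.0004
finger_force: 0.0
```

Emit:
arm_command(xyz=[[22,25,0],[44,50,0],[66,75,0],[88,100,0],[108,123,0]], angular=[[0,0,-0.012],[0,0,-0.024],[0,0,-0.036],[0,0,-0.048],[0,0,-0.06]])

```text
t: 2.18
eef_pos: [0.574, 0.1039, 0.2537]
ee_rot: [0.999, 0.03, -0.001, -0.011]
contact_force: [0.3, 0.3, 0.1]
grip_width: 0.0003
finger_force: 0.0
```

Emit:
arm_command(xyz=[[0,0,-14],[0,0,-28],[0,0,-42],[0,0,-56],[0,0,-66]], angular=[[0,0,0],[0,0,0],[0,0,0],[0,0,0],[0,0,0]])

```text
t: 2.6
eef_pos: [0.5725, 0.1019, 0.1863]
ee_rot: [1.0, 0.028, -0.002, -0.011]
contact_force: [-0.3, 0.7, -0.8]
grip_width: 0.0
finger_force: 0.0
```

```bash
cat > look.py <<'E'
import sys
from h import *
name=sys.argv[2] if len(sys.argv)>2 else None
th=float(sys.argv[1])
xb=np.array([.03,-.9995,0]);piv=np.array([.5725,.131,.135])+.17*xb
c,s=np.cos(th),np.sin(th);X=c*xb+[0,0,s];Z=-s*xb+[0,0,c]
out=[]
for n,box in(("top",(225,170,420,300)),("side",(270,160,410,260))):
    im,_=snapshot(n)
    try:
        uv,a,_=blob(im,*DIAL,box);o,d=ray(n,uv);p=o+d*((piv+.013*Z-o)@Z)/(d@Z);out.append((n,uv,a,"x_board mm",1e3*(p-piv)@X))
    except Exception as e: out.append((n,e))
    if name: cv2.imwrite(f"pics/{n}_{name}.png",im)
S=get_state();print(*out,sep="\n");print(S["t"],S["eef_pos"],S["contact_force"],S["wrist_torque"])
E
python3 look.py 0 a
```

```text
('top', array([292.6767, 181.6266]), 66.5, 'x_board mm', np.float64(-4.502688690542991))
('side', array([350.8013, 196.9564]), 573.0, 'x_board mm', np.float64(90.68639957712519))
2.7 [0.5717 0.1018 0.186 ] [ 0.003   0.1875 -0.23  ] [ 0.0004  0.0237 -0.0119]
```

View pics/side_a.png

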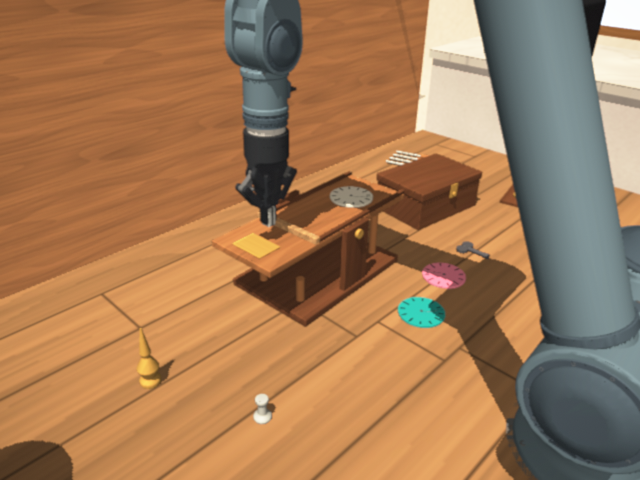

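The side view shows the closed gripper above the board near the ledge at (268,225), about 29 mm short of the plate at (255,245). The dial is undisturbed at (351,197). I check the joints and then complete the shift.

```bash
sed -i 's/(0,0,140),(60,70,255)/(0,0,90),(179,90,255)/' h.py; python3 -c "
from h import *
print(get_state()['joints'])"
```

```text
[ 0.0555  0.4106 -0.0081  1.1574  0.0219  3.1406]
```

Emit:
arm_command(xyz=[[0,6,0],[0,12,0],[0,18,0],[0,24,0],[0,29,0]], angular=[[0,0,0],[0,0,0],[0,0,0],[0,0,0],[0,0,0]])

```text
t: 3.12
eef_pos: [0.5749, 0.1183, 0.1891]
ee_rot: [0.999, 0.039, -0.0, -0.017]
contact_force: [-0.5, -0.3, -0.5]
grip_width: 0.0002
finger_force: 0.0
```

```bash
python3 look.py 0; python3 -c "
from h import *
s=get_state();print(s['joints'],s['ee_rot'])"
```

```text
('top', array([354.1269, 225.8425]), 1608.5, 'x_board mm', np.float64(97.47253299832677))
('side', array([350.9784, 196.5678]), 693.0, 'x_board mm', np.float64(92.33645967378129))
3.2167 [0.5747 0.1183 0.1887] [-0.731  -1.191   0.3112] [-0.0618 -0.0251 -0.0341]
[0.0778 0.416  0.0072 1.1618 0.0329 3.1406] [ 0.9991  0.0394 -0.0005 -0.0165]
```

The last joint is at its limit. I turn the hand +1.5 rad about z instead, which puts the closing line across the board.

Emit:
arm_command(xyz=[[0,0,0],[0,0,0],[0,0,0],[0,0,0],[0,0,0]], angular=[[0,0,0.1],[0,0,0.2],[0,0,0.3],[0,0,0.4],[0,0,0.5]])

```text
t: 3.63
eef_pos: [0.5745, 0.1177, 0.1885]
ee_rot: [0.958, 0.287, -0.005, -0.016]
contact_force: [0.6, 0.1, -0.3]
grip_width: -0.0
finger_force: 0.0
```

Emit:
arm_command(xyz=[[0,3,0],[0,6,0],[0,9,0],[0,11,0],[0,13,0]], angular=[[0,0,0.1],[0,0,0.2],[0,0,0.3],[0,0,0.4],[0,0,0.5]])

```text
t: 4.05
eef_pos: [0.5745, 0.1309, 0.1884]
ee_rot: [0.857, 0.515, -0.009, -0.014]
contact_force: [0.1, -0.1, -0.7]
grip_width: 0.0006
finger_force: 0.0
```

Emit:
arm_command(xyz=[[0,0,0],[0,0,0],[0,0,0],[0,0,0],[0,0,0]], angular=[[0,0,0.1],[0,0,0.2],[0,0,0.3],[0,0,0.4],[0,0,0.5]])

```text
t: 4.47
eef_pos: [0.5745, 0.1307, 0.1884]
ee_rot: [0.703, 0.711, -0.012, -0.011]
contact_force: [-0.6, 0.7, -0.7]
grip_width: 0.0002
finger_force: 0.0
```

```bash
cat > err.py <<'E'
from h import *
from scipy.spatial.transform import Rotation as R
s=get_state();r=R.from_quat(s['ee_rot'])
t=R.from_matrix(np.array([[-.03,1,0],[1,.03,0],[0,0,-1.]]).T)
print(s['joints'],s['eef_pos'],r.as_matrix(),"turn",(t*r.inv()).as_rotvec(),s['contact_force'])
E
python3 err.py
```

```text
[0.1147 0.4524 0.0625 1.2135 0.0027 1.6733] [0.5745 0.1307 0.1884] [[-0.0121  0.9994 -0.0327]
 [ 0.9999  0.0121 -0.001 ]
 [-0.0006 -0.0327 -0.9995]] turn [ 0.0013 -0.0326  0.0179] [-0.5552  0.7067 -0.6812]
```

Emit:
arm_command(xyz=[[-1,0,-5],[-2,0,-10],[-2,0,-15],[-2,0,-20],[-2,0,-25]], angular=[[0,-0.01,0.005],[0,-0.02,0.01],[0,-0.03,0.015],[0,-0.033,0.018],[0,-0.033,0.018]])

```text
t: 4.88
eef_pos: [0.5723, 0.1308, 0.1632]
ee_rot: [0.698, 0.716, -0.0, 0.001]
contact_force: [-0.0, -0.7, 0.5]
grip_width: 0.0002
finger_force: 0.0
```

Emit:
arm_command(xyz=[[0,0,-1],[0,0,-2],[0,0,-3],[0,0,-4],[0,0,-5]], angular=[[0,0,0],[0,0,0],[0,0,0],[0,0,0],[0,0,0]])

```text
t: 5.3
eef_pos: [0.5727, 0.1308, 0.1585]
ee_rot: [0.698, 0.716, -0.0, 0.001]
contact_force: [0.6, -0.3, 1.7]
grip_width: -0.0003
finger_force: 0.0
```

```bash
python3 err.py; python3 look.py 0 b
```

```text
[ 0.1171  0.435  -0.0432  1.0921 -0.0011  1.6628] [0.5727 0.1308 0.1585] [[-0.0251  0.9997  0.0007]
 [ 0.9997  0.0251 -0.001 ]
 [-0.001   0.0006 -1.    ]] turn [0.001  0.0007 0.0049] [ 0.5744 -0.3024  1.6774]
('top', array([354.1325, 225.8802]), 1611.0, 'x_board mm', np.float64(97.46863701645601))
('side', array([350.9885, 196.6266]), 695.0, 'x_board mm', np.float64(92.14001975243411))
5.4 [0.5725 0.1307 0.1583] [-0.0972 -0.5645 -0.0513] [-0.0243  0.0036  0.0372]
```

View pics/side_b.png

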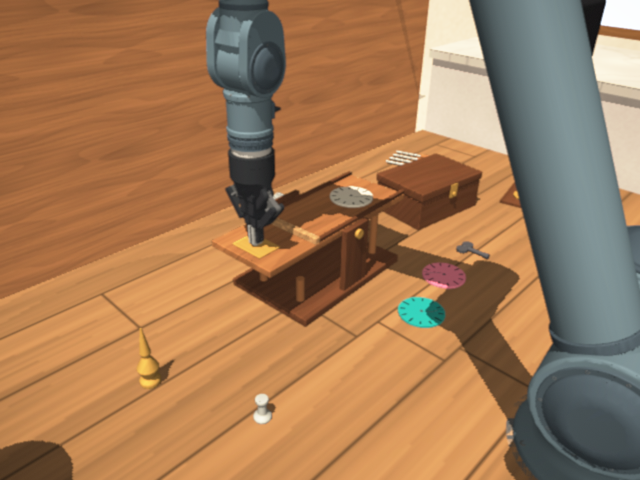

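The side view shows the fingertips just above the middle of the brass plate at (255,240), with the dial unmoved at (351,197). I creep down to contact.

Emit:
arm_command(xyz=[[0,0,-1],[0,0,-2],[0,0,-3],[0,0,-4],[0,0,-5]], angular=[[0,0,0],[0,0,0],[0,0,0],[0,0,0],[0,0,0]])

```text
t: 5.82
eef_pos: [0.5725, 0.1308, 0.1536]
ee_rot: [0.698, 0.716, -0.0, 0.001]
contact_force: [-1.7, 0.8, 3.6]
grip_width: -0.0002
finger_force: 2.0
```

Emit:
arm_command(xyz=[[0,0.2,-1.7],[0,0.4,-3.4],[0,0.5,-5.1],[0,0.6,-6.8],[0,0.7,-8.5]], angular=[[-0.01,0,0],[-0.02,0,0],[-0.03,0,0],[-0.04,0,0],[-0.05,-0.001,0]])

```text
t: 6.23
eef_pos: [0.5725, 0.1315, 0.1448]
ee_rot: [0.698, 0.716, -0.018, 0.019]
contact_force: [-1.9, -0.0, 5.4]
grip_width: 0.0001
finger_force: 2.3
```

```bash
python3 look.py 0.05
```

```text
('top', array([354.1333, 225.1274]), 1642.0, 'x_board mm', np.float64(97.84494321576946))
('side', array([350.9  , 194.255]), 746.5, 'x_board mm', np.float64(93.88672598143658))
6.3333 [0.5725 0.1316 0.1446] [-1.5538 -1.2554  4.644 ] [-0.2263  0.2478 -0.0013]
```

The board follows at about 5 N, and the dial's position on the board is steady. I go on to 0.15 rad.

Emit:
arm_command(xyz=[[0,0.1,-1.7],[0,0.2,-3.4],[0,0.2,-5.1],[0,0.3,-6.9],[0,0.3,-8.6]], angular=[[-0.01,0,0],[-0.02,0,0],[-0.03,0,0],[-0.04,0,0],[-0.05,-0.001,0]])

```text
t: 6.75
eef_pos: [0.5725, 0.1318, 0.1362]
ee_rot: [0.697, 0.715, -0.036, 0.036]
contact_force: [-1.3, 0.1, 5.6]
grip_width: 0.0005
finger_force: 2.7
```

Emit:
arm_command(xyz=[[0,0,-1.7],[0,0,-3.4],[0,0,-5.1],[0,0,-6.8],[0,-0.1,-8.5]], angular=[[-0.01,0,0],[-0.02,0,0],[-0.03,0,0],[-0.04,0,0],[-0.05,-0.001,0]])

```text
t: 7.17
eef_pos: [0.5726, 0.1316, 0.1278]
ee_rot: [0.696, 0.714, -0.053, 0.054]
contact_force: [-2.1, -0.3, 6.4]
grip_width: -0.0001
finger_force: 3.0
```

```bash
python3 look.py 0.15
```

```text
('top', array([353.5829, 223.9228]), 1700.5, 'x_board mm', np.float64(98.18593149443959))
('side', array([350.2303, 190.3916]), 849.5, 'x_board mm', np.float64(94.25018798622523))
7.2667 [0.5725 0.1317 0.1277] [-0.6575  0.0266  5.927 ] [-0.1864  0.3278 -0.0221]
```

Emit:
arm_command(xyz=[[0,-0.1,-1.7],[0,-0.2,-3.4],[0,-0.3,-5.1],[0,-0.4,-6.8],[0,-0.5,-8.6]], angular=[[-0.01,0,0],[-0.02,0,0],[-0.03,0,0],[-0.04,0,0],[-0.05,-0.001,0]])

```text
t: 7.68
eef_pos: [0.5726, 0.1311, 0.1194]
ee_rot: [0.695, 0.712, -0.071, 0.072]
contact_force: [-2.1, -1.2, 7.1]
grip_width: 0.0001
finger_force: 3.3
```

```bash
python3 look.py 0.2
```

```text
('top', array([353.017 , 223.3851]), 1705.0, 'x_board mm', np.float64(98.16971509080128))
('side', array([349.9859, 188.3929]), 873.5, 'x_board mm', np.float64(95.03481554138514))
7.7833 [0.5726 0.1312 0.1192] [-1.8069 -1.4367  6.4046] [-0.1812  0.3797 -0.0648]
```

Emit:
arm_command(xyz=[[0,0,-0.6],[0,-0.1,-1.2],[0,-0.2,-1.8],[0,-0.2,-2.3],[0,-0.3,-2.6]], angular=[[-0.003,0,0],[-0.006,0,0],[-0.009,0,0],[-0.012,0,0],[-0.015,0,0]])

```text
t: 8.2
eef_pos: [0.5727, 0.1309, 0.1169]
ee_rot: [0.694, 0.712, -0.076, 0.077]
contact_force: [-1.8, 0.4, 7.3]
grip_width: 0.0004
finger_force: 3.4
```

```bash
python3 look.py 0.215
```

```text
('top', array([352.8358, 223.186 ]), 1713.0, 'x_board mm', np.float64(98.2071642657818))
('side', array([349.8704, 187.9114]), 886.0, 'x_board mm', np.float64(94.9286403537821))
8.3 [0.5727 0.1309 0.1169] [-2.2978  0.0005  5.9935] [-0.049   0.3855 -0.0741]
```

Emit:
arm_command(xyz=[[0,-0.1,-0.8],[0,-0.2,-1.7],[0,-0.3,-2.5],[0,-0.3,-2.5],[0,-0.3,-2.5]], angular=[[-0.005,0,0],[-0.01,0,0],[-0.015,0,0],[-0.015,0,0],[-0.015,0,0]])

```text
t: 8.72
eef_pos: [0.5727, 0.1306, 0.1144]
ee_rot: [0.693, 0.711, -0.081, 0.083]
contact_force: [-1.8, 0.3, 7.1]
grip_width: 0.0003
finger_force: 3.4
```

```bash
python3 look.py 0.23
```

```text
('top', array([352.6676, 223.0177]), 1721.0, 'x_board mm', np.float64(98.28008628179744))
('side', array([349.8185, 187.422 ]), 900.0, 'x_board mm', np.float64(94.93678190731187))
8.8167 [0.5727 0.1307 0.1145] [-2.9627  0.1171  6.0513] [-0.1214  0.4025 -0.0754]
```

Emit:
arm_command(xyz=[[0,-0.1,-0.8],[0,-0.2,-1.7],[0,-0.3,-2.5],[0,-0.3,-2.5],[0,-0.3,-2.5]], angular=[[-0.005,0,0],[-0.01,0,0],[-0.015,0,0],[-0.015,0,0],[-0.015,0,0]])

```text
t: 9.23
eef_pos: [0.5727, 0.1303, 0.112]
ee_rot: [0.693, 0.711, -0.086, 0.088]
contact_force: [-2.0, 0.1, 7.2]
grip_width: 0.0002
finger_force: 3.5
```

```bash
python3 look.py 0.245
```

```text
('top', array([352.5248, 222.9306]), 1719.5, 'x_board mm', np.float64(98.3921434814835))
('side', array([349.6276, 186.8644]), 909.5, 'x_board mm', np.float64(95.00333618263764))
9.3333 [0.5727 0.1303 0.112 ] [-1.7425 -0.2972  6.717 ] [-0.0817  0.3601 -0.0992]
```

Emit:
arm_command(xyz=[[0,-0.1,-0.8],[0,-0.2,-1.7],[0,-0.4,-2.5],[0,-0.4,-2.5],[0,-0.4,-2.5]], angular=[[-0.005,0,0],[-0.01,0,0],[-0.015,0,0],[-0.015,0,0],[-0.015,0,0]])

```text
t: 9.75
eef_pos: [0.5727, 0.13, 0.1095]
ee_rot: [0.692, 0.71, -0.092, 0.093]
contact_force: [-2.1, 1.3, 6.9]
grip_width: -0.0
finger_force: 3.6
```

```bash
python3 look.py 0.26
```

```text
('top', array([352.3794, 222.7697]), 1716.0, 'x_board mm', np.float64(98.55003157387026))
('side', array([349.5835, 186.3832]), 929.5, 'x_board mm', np.float64(95.03946223808981))
9.85 [0.5727 0.13   0.1095] [-2.1313  0.0772  7.9441] [-0.0652  0.4092 -0.0743]
```

Emit:
arm_command(xyz=[[0,-0.1,-0.8],[0,-0.2,-1.7],[0,-0.4,-2.5],[0,-0.4,-2.5],[0,-0.4,-2.5]], angular=[[-0.005,0,0],[-0.01,0,0],[-0.015,0,0],[-0.015,0,0],[-0.015,0,0]])

```text
t: 10.27
eef_pos: [0.5728, 0.1296, 0.107]
ee_rot: [0.691, 0.709, -0.097, 0.098]
contact_force: [-2.2, 0.6, 7.0]
grip_width: -0.0
finger_force: 3.7
```

```bash
python3 look.py 0.275
```

```text
('top', array([352.2444, 222.6285]), 1723.5, 'x_board mm', np.float64(98.7428679966103))
('side', array([349.3993, 185.9337]), 939.5, 'x_board mm', np.float64(94.8712943545171))
10.3667 [0.5728 0.1296 0.1071] [-2.2778  1.1555  7.2183] [-0.0849  0.3641 -0.0982]
```

Emit:
arm_command(xyz=[[0,-0.1,-0.8],[0,-0.2,-1.7],[0,-0.5,-2.5],[0,-0.5,-2.5],[0,-0.5,-2.5]], angular=[[-0.005,0,0],[-0.01,0,0],[-0.015,0,0],[-0.015,0,0],[-0.015,0,0]])

```text
t: 10.78
eef_pos: [0.5728, 0.1292, 0.1046]
ee_rot: [0.691, 0.709, -0.102, 0.103]
contact_force: [-2.2, 1.0, 7.8]
grip_width: 0.0001
finger_force: 3.8
```

```bash
python3 look.py 0.29
```

```text
('top', array([351.9541, 222.4512]), 1732.0, 'x_board mm', np.float64(98.6860819730082))
('side', array([349.3918, 185.3955]), 952.5, 'x_board mm', np.float64(95.13390571408887))
10.8833 [0.5728 0.1292 0.1046] [-2.3852  0.9678  7.4474] [-0.0601  0.3262 -0.1095]
```

Emit:
arm_command(xyz=[[0,-0.1,-0.8],[0,-0.2,-1.7],[0,-0.5,-2.5],[0,-0.5,-2.5],[0,-0.5,-2.5]], angular=[[-0.005,0,0],[-0.01,0,0],[-0.015,0,0],[-0.015,0,0],[-0.015,0,0]])

```text
t: 11.3
eef_pos: [0.5728, 0.1287, 0.1021]
ee_rot: [0.69, 0.708, -0.107, 0.109]
contact_force: [-2.0, 1.1, 7.3]
grip_width: 0.0
finger_force: 3.9
```

```bash
python3 look.py 0.305
```

```text
('top', array([351.6647, 222.2907]), 1730.0, 'x_board mm', np.float64(98.64773001209726))
('side', array([349.1865, 184.9171]), 963.5, 'x_board mm', np.float64(95.06409512562908))
11.4 [0.5728 0.1287 0.1022] [-1.8983  1.402   7.707 ] [-0.0716  0.3843 -0.0773]
```

Emit:
arm_command(xyz=[[0,-0.1,-0.8],[0,-0.3,-1.7],[0,-0.5,-2.5],[0,-0.5,-2.5],[0,-0.5,-2.5]], angular=[[-0.005,0,0],[-0.01,0,0],[-0.015,0,0],[-0.015,0,0],[-0.015,0,0]])

```text
t: 11.82
eef_pos: [0.5729, 0.1282, 0.0997]
ee_rot: [0.689, 0.707, -0.113, 0.114]
contact_force: [-2.2, 1.1, 8.7]
grip_width: -0.0
finger_force: 4.0
```

```bash
python3 look.py 0.32
```

```text
('top', array([351.5046, 222.1739]), 1728.5, 'x_board mm', np.float64(98.85489319164978))
('side', array([349.0273, 184.4134]), 976.5, 'x_board mm', np.float64(95.12637439888151))
11.9167 [0.5729 0.1282 0.0997] [-2.3099  0.6563  8.4356] [-0.0627  0.4064 -0.1423]
```

Emit:
arm_command(xyz=[[0,-0.1,-0.8],[0,-0.3,-1.7],[0,-0.6,-2.5],[0,-0.6,-2.5],[0,-0.6,-2.5]], angular=[[-0.005,0,0],[-0.01,0,0],[-0.015,0,0],[-0.015,0,0],[-0.015,0,0]])

```text
t: 12.33
eef_pos: [0.5729, 0.1277, 0.0972]
ee_rot: [0.688, 0.706, -0.118, 0.119]
contact_force: [-1.6, 1.3, 8.4]
grip_width: -0.0003
finger_force: 4.1
```

```bash
python3 look.py 0.335
```

```text
('top', array([351.1906, 222.0314]), 1724.5, 'x_board mm', np.float64(98.8106726232963))
('side', array([348.8915, 183.9611]), 986.5, 'x_board mm', np.float64(95.10391301566277))
12.4333 [0.5729 0.1277 0.0972] [-1.4742  0.8579  8.2885] [-0.035   0.4151 -0.1238]
```

Emit:
arm_command(xyz=[[0,-0.1,-0.8],[0,-0.3,-1.7],[0,-0.6,-2.5],[0,-0.6,-2.5],[0,-0.6,-2.5]], angular=[[-0.005,0,0],[-0.01,0,0],[-0.015,0,0],[-0.015,0,0],[-0.015,0,0]])

```text
t: 12.85
eef_pos: [0.573, 0.1271, 0.0948]
ee_rot: [0.687, 0.705, -0.123, 0.124]
contact_force: [-2.0, 2.1, 8.4]
grip_width: 0.0002
finger_force: 4.2
```

```bash
python3 look.py 0.35
```

```text
('top', array([350.9005, 221.8703]), 1725.5, 'x_board mm', np.float64(98.84083522670994))
('side', array([348.7031, 183.4992]), 997.5, 'x_board mm', np.float64(95.07737752145601))
12.95 [0.5729 0.1271 0.0948] [-1.7386  1.7852  8.3923] [-0.0335  0.4045 -0.1735]
```

Emit:
arm_command(xyz=[[0,-0.1,-0.8],[0,-0.3,-1.6],[0,-0.6,-2.4],[0,-0.6,-2.4],[0,-0.6,-2.4]], angular=[[-0.005,0,0],[-0.01,0,0],[-0.015,0,0],[-0.015,0,0],[-0.015,0,0]])

```text
t: 13.37
eef_pos: [0.573, 0.1265, 0.0924]
ee_rot: [0.686, 0.704, -0.128, 0.129]
contact_force: [-1.9, 1.6, 8.4]
grip_width: -0.0004
finger_force: 4.3
```

```bash
python3 look.py 0.365
```

```text
('top', array([348.6689, 222.3758]), 1723.0, 'x_board mm', np.float64(95.0307738171042))
('side', array([346.8695, 184.7532]), 1016.5, 'x_board mm', np.float64(89.42183345563599))
13.4667 [0.573  0.1265 0.0924] [-2.8886  1.89    8.9977] [-0.0362  0.3189 -0.1267]
```

The dial has moved 4 to 5 mm down the board, so it is sliding. I hold the angle.

Emit:
arm_command(xyz=[[0,0,0],[0,0,0],[0,0,0]], angular=[[0,0,0],[0,0,0],[0,0,0]])

```text
t: 13.72
eef_pos: [0.573, 0.1266, 0.0924]
ee_rot: [0.686, 0.704, -0.128, 0.129]
contact_force: [-2.2, 0.9, 8.8]
grip_width: 0.0001
finger_force: 4.2
```

```bash
python3 look.py 0.36
```

```text
('top', array([340.3733, 224.8485]), 1684.5, 'x_board mm', np.float64(78.37981032767165))
('side', array([341.5873, 190.2686]), 1042.0, 'x_board mm', np.float64(71.63904957287988))
13.8167 [0.573  0.1265 0.0924] [-2.1817  1.3446  7.3118] [ 0.0186  0.3507 -0.1598]
```

Emit:
arm_command(xyz=[[0,0,0],[0,0,0],[0,0,0]], angular=[[0,0,0],[0,0,0],[0,0,0]])

```text
t: 14.07
eef_pos: [0.573, 0.1266, 0.0924]
ee_rot: [0.686, 0.704, -0.128, 0.129]
contact_force: [-2.2, 1.8, 8.0]
grip_width: -0.0
finger_force: 4.1
```

```bash
python3 look.py 0.36
```

```text
('top', array([326.1619, 229.0561]), 1653.5, 'x_board mm', np.float64(49.72657891561191))
('side', array([332.4064, 199.8182]), 1093.0, 'x_board mm', np.float64(40.93118543889628))
14.1667 [0.573  0.1265 0.0924] [-2.2926  1.0982  8.1837] [ 0.0154  0.4079 -0.1626]
```

Emit:
arm_command(xyz=[[0,0,0],[0,0,0],[0,0,0],[0,0,0],[0,0,0]], angular=[[0,0,0],[0,0,0],[0,0,0],[0,0,0],[0,0,0]])

```text
t: 14.58
eef_pos: [0.573, 0.1265, 0.0923]
ee_rot: [0.686, 0.704, -0.128, 0.129]
contact_force: [-2.0, 2.1, 8.0]
grip_width: 0.0
finger_force: 4.0
```

Emit:
arm_command(xyz=[[0,0,0],[0,0,0],[0,0,0],[0,0,0],[0,0,0]], angular=[[0,0,0],[0,0,0],[0,0,0],[0,0,0],[0,0,0]])

```text
t: 15.0
eef_pos: [0.573, 0.1265, 0.0923]
ee_rot: [0.686, 0.704, -0.128, 0.129]
contact_force: [-1.4, 0.9, 7.3]
grip_width: -0.0001
finger_force: 3.9
```

```bash
python3 look.py 0.36 c; python3 look.py .36
```

```text
('top', array([285.0459, 241.0556]), 1493.0, 'x_board mm', np.float64(-36.407749643729964))
('side', array([307.2868, 226.0085]), 1152.5, 'x_board mm', np.float64(-39.454318883973535))
15.1 [0.573  0.1265 0.0923] [-2.609   1.5298  7.4708] [-0.0316  0.2929 -0.0931]
('top', array([285.0456, 241.0664]), 1492.0, 'x_board mm', np.float64(-36.41203408959007))
('side', array([307.2893, 225.9997]), 1155.0, 'x_board mm', np.float64(-39.43383337093478))
15.2 [0.573  0.1265 0.0923] [-1.8108  1.1869  7.5403] [ 0.0171  0.31   -0.1111]
```

View pics/top_c.png

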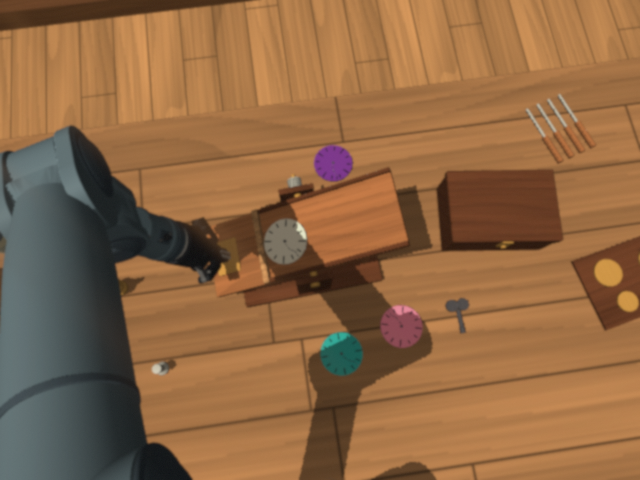

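The top view shows the dial at (285,241), resting against the ledge at about (262,245) and still at the seat (x about -38 mm). I let the board back up slowly along the same arc.

Emit:
arm_command(xyz=[[0,0.3,1.6],[0,0.7,3.3],[0,1.1,4.9],[0,1.4,6.6],[0,1.8,8.2]], angular=[[0.01,0,0],[0.02,0,0],[0.03,0,0],[0.04,0,0],[0.05,0.001,0]])

```text
t: 15.62
eef_pos: [0.5728, 0.1284, 0.1005]
ee_rot: [0.689, 0.707, -0.111, 0.111]
contact_force: [-1.7, -0.1, 6.9]
grip_width: -0.0002
finger_force: 3.5
```

Emit:
arm_command(xyz=[[0,0.3,1.6],[0,0.6,3.3],[0,0.9,4.9],[0,1.2,6.6],[0,1.5,8.3]], angular=[[0.01,0,0],[0.02,0,0],[0.03,0,0],[0.04,0,0],[0.05,0.001,0]])

```text
t: 16.03
eef_pos: [0.5727, 0.1298, 0.1086]
ee_rot: [0.692, 0.71, -0.094, 0.094]
contact_force: [-1.7, 0.5, 7.1]
grip_width: -0.0001
finger_force: 3.2
```

Emit:
arm_command(xyz=[[0,0.2,1.7],[0,0.4,3.3],[0,0.6,5.0],[0,0.8,6.7],[0,1.0,8.4]], angular=[[0.01,0,0],[0.02,0,0],[0.03,0,0],[0.04,0,0],[0.05,0.001,0]])

```text
t: 16.45
eef_pos: [0.5727, 0.1309, 0.1169]
ee_rot: [0.694, 0.712, -0.076, 0.076]
contact_force: [-1.3, 0.6, 5.8]
grip_width: -0.0004
finger_force: 2.9
```

Emit:
arm_command(xyz=[[0,0.2,1.7],[0,0.3,3.4],[0,0.5,5.1],[0,0.6,6.8],[0,0.7,8.5]], angular=[[0.01,0,0],[0.02,0,0],[0.03,0,0],[0.04,0,0],[0.05,0.001,0]])

```text
t: 16.87
eef_pos: [0.5727, 0.1316, 0.1253]
ee_rot: [0.695, 0.714, -0.059, 0.058]
contact_force: [-1.6, 1.4, 5.1]
grip_width: -0.0001
finger_force: 2.6
```

```bash
python3 look.py 0.165; python3 err.py
```

```text
('top', array([284.5504, 240.2886]), 1606.0, 'x_board mm', np.float64(-37.596140886698464))
('side', array([307.6934, 222.1382]), 967.5, 'x_board mm', np.float64(-38.88620706480533))
16.9667 [0.5727 0.1315 0.1255] [-1.5903  1.2671  5.3772] [ 0.187   0.2879 -0.114 ]
[ 0.201   0.4929 -0.051   1.0592 -0.1619  1.7487] [0.5727 0.1315 0.1255] [[-0.0257  0.9997  0.001 ]
 [ 0.9861  0.0255 -0.1643]
 [-0.1643 -0.0033 -0.9864]] turn [0.165  0.0013 0.0042] [-1.5903  1.2671  5.3772]
```

Emit:
arm_command(xyz=[[0,0.1,1.7],[0,0.1,3.4],[0,0.2,5.1],[0,0.2,6.8],[0,0.2,8.5]], angular=[[0.01,0,0],[0.02,0,0],[0.03,0,0],[0.04,0,0],[0.05,0.001,0]])

```text
t: 17.38
eef_pos: [0.5726, 0.1318, 0.1338]
ee_rot: [0.697, 0.715, -0.041, 0.04]
contact_force: [-0.8, 1.6, 4.8]
grip_width: 0.0002
finger_force: 2.3
```

Emit:
arm_command(xyz=[[0,0,1.7],[0,0,3.4],[0,-0.1,5.1],[0,-0.2,6.8],[0,-0.2,8.5]], angular=[[0.01,0,0],[0.02,0,0],[0.03,0,0],[0.04,0,0],[0.05,0,0]])

```text
t: 17.8
eef_pos: [0.5726, 0.1315, 0.1422]
ee_rot: [0.697, 0.716, -0.023, 0.022]
contact_force: [-1.1, 3.4, 3.7]
grip_width: 0.0001
finger_force: 2.0
```

Emit:
arm_command(xyz=[[0,-0.1,1.4],[0,-0.1,2.7],[0,-0.2,4.1],[0,-0.3,5.4],[0,-0.4,6.8]], angular=[[0.008,0,0],[0.016,0,0],[0.024,0,0],[0.032,0,0],[0.04,0,0]])

```text
t: 18.22
eef_pos: [0.5726, 0.1307, 0.149]
ee_rot: [0.698, 0.716, -0.009, 0.009]
contact_force: [0.9, 2.9, 3.0]
grip_width: -0.0001
finger_force: 1.7
```

Emit:
arm_command(xyz=[[0,-0.1,0.9],[0,-0.1,1.7],[0,-0.2,2.6],[0,-0.3,3.4],[0,-0.4,4.2]], angular=[[0.005,0,0],[0.01,0,0],[0.015,0,0],[0.02,0,0],[0.025,0,0]])

```text
t: 18.63
eef_pos: [0.5725, 0.1302, 0.1531]
ee_rot: [0.698, 0.716, -0.001, 0.0]
contact_force: [0.7, 2.4, 3.9]
grip_width: -0.0
finger_force: 1.5
```

```bash
python3 look.py 0
```

```text
('top', array([284.8482, 239.3116]), 1651.5, 'x_board mm', np.float64(-38.235778382173194))
('side', array([308.3913, 218.8411]), 794.0, 'x_board mm', np.float64(-38.70269574284171))
18.7333 [0.5726 0.1301 0.1532] [1.234  1.792  2.5437] [ 0.3643 -0.2074  0.037 ]
```

Nearly level now. I ease off the last millimetre, then lift away.

Emit:
arm_command(xyz=[[0,0,0.3],[0,0,0.6],[0,0,0.9],[0,0,1.2],[0,0,1.5]], angular=[[0,0,0],[0,0,0],[0,0,0],[0,0,0],[0,0,0]])

```text
t: 19.15
eef_pos: [0.5721, 0.13, 0.1542]
ee_rot: [0.698, 0.716, -0.001, 0.0]
contact_force: [0.5, 1.0, 1.0]
grip_width: -0.0
finger_force: 0.5
```

Emit:
arm_command(xyz=[[0,0,1],[0,0,4],[0,0,8],[0,0,14],[0,0,22]], angular=[[0,0,0],[0,0,0],[0,0,0],[0,0,0],[0,0,0]])

```text
t: 19.57
eef_pos: [0.5719, 0.1303, 0.1766]
ee_rot: [0.698, 0.716, -0.001, -0.0]
contact_force: [0.9, -0.2, 0.2]
grip_width: -0.0003
finger_force: 0.0
```

Emit:
arm_command(xyz=[[0,0,15],[0,0,35],[0,0,55],[0,0,70],[0,0,80]], angular=[[0,0,0],[0,0,0],[0,0,0],[0,0,0],[0,0,0]])

```text
t: 19.98
eef_pos: [0.5733, 0.1304, 0.2594]
ee_rot: [0.698, 0.716, 0.001, 0.001]
contact_force: [0.2, 0.0, 0.8]
grip_width: -0.0002
finger_force: 0.0
```

Emit:
arm_command(xyz=[[0,0,0],[0,0,0],[0,0,0],[0,0,0],[0,0,0]], angular=[[0,0,0],[0,0,0],[0,0,0],[0,0,0],[0,0,0]])

```text
t: 20.4
eef_pos: [0.5717, 0.1303, 0.2553]
ee_rot: [0.698, 0.716, -0.002, -0.001]
contact_force: [-0.5, -0.1, -0.1]
grip_width: 0.0
finger_force: 0.0
```

```bash
python3 look.py 0 d
```

```text
('top', array([284.9897, 239.1642]), 1652.0, 'x_board mm', np.float64(-37.923236927852244))
('side', array([308.5753, 218.6483]), 780.5, 'x_board mm', np.float64(-37.89985598503021))
20.5 [0.572  0.1303 0.2557] [ 0.3407  0.6665 -1.0573] [-0.0075 -0.0267  0.0028]
```

View pics/side_d.png

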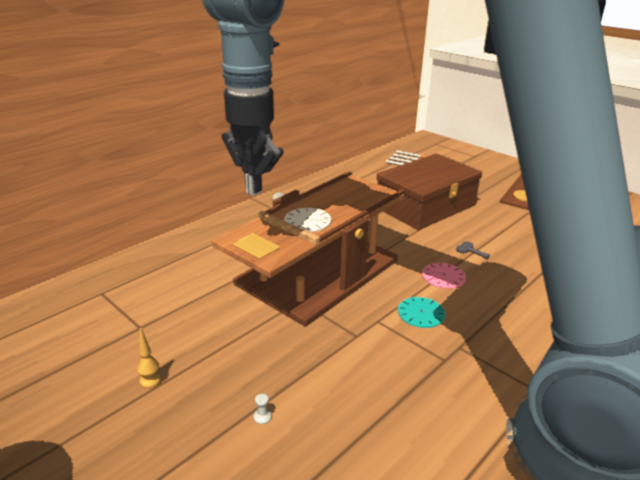

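The side view shows the board level, the dial at (308,218) against the cork ledge, the hand clear at (254,185), and the spire, foot, key and chest where they were.

```bash
python3 -c "
from workcell import *
print(close_job())"
```

```text
the job is handed in; nothing more can be done
None
```

The job is handed in: the dial began to slide near 0.36 rad, the board held there until it rested against the cork ledge, then came back level with the hand clear; the other parts look unmoved in the last picture.

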